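# Start the mortar mixer from its control desk

## Task

Start the mortar mixer on fast speed with the closed fingers: first rock the black switch fully on by pressing its orange-tipped end down, then push the blue speed key fully in, and then press the green start button fully in for a moment, let it come back out and move clear. Do not press the controls out of order, do not press the white key or the red stop button, and leave the jar, weight, glassware, bowl, mould and spatula standing where they are.

Things in the scene. Friction and masses are not known exactly. Their poses are not given: they have to be found in the camera images.
- console: Fixed cream control desk 280 (x) by 300 (y) by 70 mm high, level, turned up to 20 degrees; origin at the centre of its underside, z up, x towards its rear (away from the robot). On its top six modules (rocker, blue key, white key, green button, red button, amber lamp) swap places in two rows of three, 85 mm apart in x and y; a rubber mat along the rear carries a jar and a weight.
- rocker (a joint): Black rocker switch, paddle 60 by 26 mm along the desk's x, on a grey base. Its orange-tipped half is the one towards the desk's rear. Rad: 0 is off, starts at 0 to 0.05 (at 0 the orange half slants up 0.4 rad, the other is level), 0.36 fully on (orange half pressed down until almost level). Stays where it is left: friction only, 2 to 5 N to push at the orange end, no spring.
- rocker_on (a point): The point to press on the rocker: on the upper face of the orange-tipped half, 22 mm along that half from the hinge; moves with the rocker. When off it lies 100 mm above the bench and sinks about 8 mm when pressed fully on; the hinge axis is at 88 mm height, along the desk's y.
- blue_key (a joint): Joint value in metres: 0 is fully out, 0.008 is fully in. Square blue fast-speed key, cap 30 by 30 mm, on a 46 mm square grey base 10 mm high; moves straight down. Starts out. It stays as far in as it is pushed: friction about 2.5 N, no spring.
- blue_top (a point): Centre of the blue key's top face; 100 mm above the bench when fully out; moves with the key.
- white_key (a joint): Joint value in metres: 0 is fully out, 0.008 is fully in. Square white slow-speed key, same make as the blue one. To be left alone.
- white_top (a point): Centre of the white key's top face; 100 mm above the bench when out.
- green_button (a joint): Joint value in metres: 0 is fully out, 0.006 is fully in. Round green start button, cap 30 mm across, on a round grey base 48 mm across; moves straight down against a spring (1.5 N at first, 5 N fully in) and comes back out when released.
- green_top (a point): Centre of the green button's top face; 100 mm above the bench when out; moves with it.
- red_button (a joint): Joint value in metres: 0 is fully out, 0.006 is fully in. Round red mushroom stop button, 38 mm across, on a yellow base, sprung as the green one. To be left alone.
- red_top (a point): Centre of the red button's top face; 100 mm above the bench when out.
- lamp: Amber lamp dome on a steel ring 36 mm across, 22 mm high, fixed on the desk, not a control; origin at the centre of its underside, z up.
- jar: Loose amber glass jar with a blue lid, 40 mm across, 48 mm high, standing on the desk's rear mat; origin at the centre of its underside, z up.
- weight: Loose brass weight, 28 mm across, 40 mm high, on the desk's rear mat; origin at the centre of its underside, z up.
- beaker: Loose glass beaker, 72 mm across, 95 mm high, on the bench at the desk's left side; origin at the centre of its underside, z up.
- bowl: Loose steel mixing bowl with two black side handles, 150 mm across, 110 mm high, on the bench to the left behind the desk; origin at the centre of its underside, z up.
- cylinder: Loose measuring cylinder, 188 mm high, tube 28 mm and blue foot 60 mm across, on the bench to the right behind; origin at the centre of its underside, z up.
- mould: Loose dark steel cube mould, open box 90 by 90 by 60 mm high, on the bench at the desk's right; origin at the centre of its underside, z up.
- spatula: Loose spatula, 200 mm long, lying on the bench left of the beaker; origin at the middle of its underside.

How it is judged (in metres and radians):
On the way, in this order (a step that is already met when the one before it is completed fails the run):
1. the rocker is switched fully on (value of joint rocker above 0.3 rad), for 0.1 s.
2. the blue key is pushed fully in (value of joint blue_key above 0.006 m), for 0.1 s.
3. the green button is pressed in for a moment (value of joint green_button above 0.004 m), for 0.1 s.
At the end, for the whole second after the job is handed in: Rocker on (over 0.30 of 0.36 rad), blue key in (over 6 of 8 mm), green button back out (under 2 mm), white key (under 3 mm) and red button (under 2 mm) not pressed, and each loose thing within 25 mm of where it started (value of joint rocker above 0.3 rad and value of joint blue_key above 0.006 m and value of joint white_key below 0.003 m and value of joint each of green_button, red_button below 0.002 m and distance of each of jar, weight, beaker, bowl, cylinder, mould, spatula from where it was at the start of the episode below 0.025 m); the robot touches nothing.
It fails at once if the blue key is pressed (over 3 mm) before the rocker is on (value of joint blue_key above 0.003 m and value of joint rocker below 0.3 rad).
It fails at once if the green button is pressed (over 2.5 mm) before the rocker is on and the blue key is in (value of joint green_button above 0.0025 m and (value of joint rocker below 0.3 rad or value of joint blue_key below 0.006 m)).
It fails at once if the white key (over 3 mm) or the red button (over 2.5 mm) is pressed (value of joint white_key above 0.003 m or value of joint red_button above 0.0025 m).
It fails at once if a loose thing is lifted, carried or knocked more than 25 mm (distance of any of jar, weight, beaker, bowl, cylinder, mould, spatula from where it was at the start of the episode above 0.025 m).
It also fails if it takes over 48 s, if anything falls off the work surface, if the arm or the gripper's body presses on something with over 40 N, if the wrist force passes 120 N, or if a joint passes its speed limit or range.

## Robot

A 6-joint arm with a two-finger parallel gripper is mounted at the origin on the work surface. World frame = base frame: x ahead of the robot, y to its left, z up, the work surface at z = 0. Lengths are in m, angles in degrees, forces in N, time in s.
With the tool pointing down it reaches from about 0.375 to 0.925 m from the base axis. Payload 5.7 kg.
Tool frame: the origin (TCP) lies midway between the tips of the shut fingers; the grasp point (between the pads) lies 19 mm behind it; z points along the fingers, y is the line along which they close (so a half turn about z gives the same grasp; the last joint's range is limited). The gripper opens to 88 mm and grips with 3 to 60 N. Pads are 20 mm wide; open, the fingers measure 115 mm over their backs; the gripper's body (75 mm by 178 mm) begins 61 mm behind the grasp point.
Start: joints at [70.124, 20.558, 86.54, -0, 72.909, -6.595], TCP at [0.138, 0.584, 0.223] pointing down, gripper open.
Joint ranges: [-170.27, 170.27], [-57.76, 135], [12.27, 136.19], [-55.21, 235.2], [11.17, 155.16], [-170.74, 170.74]. Speed limits (degrees/s): [136.94, 136.94, 180, 180, 180, 180].

## Interface

Orientations are given as [roll, pitch, yaw] about the fixed x, y, z axes, in that order (R = Rz(yaw) Ry(pitch) Rx(roll)).
In Python, from cell import r gives the robot as it stands. The module is installed in compiled form; this text tells all that it offers.
- The arm moves only by the tool servo_tool, never from a script. Its argument "series" is a list of rows, each a list of 3 entries, a list of its own where there are three numbers: the turn, a rotation vector about the world's x, y, z in rad, then the shift along the world's x, y, z in cm, then the opening, from -1 (shut) to 1 (fully open), so that 0 is half open. A call has 1 to 20 rows; each row shifts and turns the commanded pose from where the row before left it; what a row does not reach is not made up. A row lasts 1/12 s, in which the tool goes at most 41.7 mm and 7.16 degrees, less where a joint would pass 70% of its speed; a pose out of reach is approached as far as the arm can. A call is refused whole if a number of a shift passes 4.17 or a number of a turn 0.125, either way. A call with a gripper value outside its range is refused whole. The fingers move at their own pace and stop on an object; "grip_force" is the grip in N (left out, the last holds). Time passes only in rows, so rows that do not move let the fingers close. It gives the time, the measured TCP pose, the force, the opening and the grip force at its end, in the units of the state.
- r.observe(): the state, without advancing time (a new reading comes with each control period).
- r.get_image(name): name is "scene" or "top" or "wrist"; returns a dict with "img" (400x640x3 uint8, red, green, blue), "intrinsics" (3x3 intrinsics, pixels), "world_from_camera" (4x4, takes a point from camera to world coordinates); the wrist camera has in their place "T_tool_cam" (4x4, takes a point from camera to tool coordinates, whose origin is the TCP and whose axes are the flange's). Camera axes: x right, y down, z forward; pixel columns grow to the right and rows downward; lengths in m; the calibration is good to about 2 mm. A picture is of the moment at which its call begins: read the wrist's pose just before it. There is no depth.
- r.finish_job(): hands the job in; it is judged then, once.
Trained networks look in the newest picture that a camera, given by its name, has taken for a name from the list of things; names that differ only in an ending like _2 or _b are one class to them, and where a whole thing is asked for, a point or a joint stands for the part that bears it (a point fixed in the world has none). Each returns a list of dicts, best first, with "p" (0 to 1); they miss things now and then, are a little off and sometimes report something else, mostly with a low value. They report only what shows in the picture. A call takes as long as a camera call.
- r.masks_of(camera, target): "pixels" (400x640 bool, what is visible of it) and "box" ([left, top, right, bottom] in pixels, round what is visible of it).
The state is a dict: "time_s": time; "joints": joint angles; "joint_velocities": joint speeds; "effort": joint torques, N m; "eef_pos": TCP position; "ee_rot": TCP orientation; "contact_force": force on the tool from outside, world axes, zero at the start; "wrist_torque": the same for the moment, N m; "grip_width": opening from 0.0 (shut) to 1.0 (fully open); "grip_force": force on a finger pad.
Only numpy, scipy, OpenCV 4.12 (cv2) and the standard library are available. Lean on these libraries where they do the work, as an engineer would, in place of code of your own. Each camera call takes 0.05 s, during which the arm holds its last target. There are 200 camera calls.

## Working session

There is one attempt and no reset: what is moved stays moved. The work goes in short steps, Python scripts to look and compute and a tool call to move; the robot and the scene stay as the last step left them, time stands still between calls to the robot, and variables do not carry over. Pictures are saved under pics/ and viewed, at most 10 in all, crops included, and the job is handed in when it is done.

Besides the shell and the picture viewer there is one more tool, called after "Emit:" in YAML: its name, and indented under it one key for each argument. servo_tool: Moves the arm, as the interface text tells. Its arguments: {"type":"object","properties":{"series":{"type":"array"},"grip_force":{"type":"number"}},"required":["series"]}

```bash
mkdir -p pics; cat > h.py <<'E'
import numpy as np, cv2
from cell import r
def ray(im,uv):
    T=np.array(im["world_from_camera"]);K=np.array(im["intrinsics"])
    d=T[:3,:3]@np.linalg.inv(K)@np.array([uv[0],uv[1],1.]);return T[:3,3],d
def at(im,uv,z):
    o,d=ray(im,uv);return o+d*(z-o[2])/d[2]
E
python3 - <<'E'
from h import *
for c in ("top","scene"):
    im=r.get_image(c);cv2.imwrite(f"pics/{c}0.png",im["img"][:,:,::-1])
    print(c,np.round(np.array(im["world_from_camera"])[:3,3],3))
    for n,z in (("rocker",.095),("blue_key",.1),("white_key",.1),("green_button",.1),("red_button",.1),("lamp",.08),("jar",.118),("weight",.11),("console",.07),("beaker",.09),("cylinder",.18)):
        for m in r.masks_of(c,n)[:1]:
            ys,xs=np.nonzero(m["pixels"]);uv=(xs.mean(),ys.mean())
            print(n,round(m["p"],2),np.round(uv,1),m["box"],np.round(at(im,uv,z),3))
print(r.observe())
E
```

```text
top [0.552 0.067 1.217]
rocker 0.83 [323.5 217.4] [318.2, 204.0, 331.5, 230.5] [0.559 0.067 0.095]
blue_key 0.74 [360. 218.] [354.3, 209.7, 366.4, 224.5] [ 0.556 -0.018  0.1  ]
white_key 0.46 [359.  218.5] [355.3, 213.5, 365.0, 226.1] [ 0.555 -0.015  0.1  ]
green_button 0.67 [360.  217.6] [356.1, 212.0, 368.5, 225.3] [ 0.557 -0.018  0.1  ]
red_button 0.5 [286.3 253.2] [279.3, 249.7, 294.4, 261.9] [0.478 0.154 0.1  ]
lamp 0.69 [358.7 253.7] [351.6, 247.3, 369.2, 262.4] [ 0.473 -0.015  0.08 ]
jar 0.73 [183.7 235.7] [161.7, 204.5, 209.3, 285.8] [0.522 0.385 0.118]
weight 0.48 [345.3 172.3] [343.1, 168.1, 353.0, 180.0] [0.662 0.015 0.11 ]
console 0.7 [324.5 218.9] [257.7, 161.1, 389.9, 278.1] [0.555 0.064 0.07 ]
beaker 0.79 [227.1 226.5] [211.5, 213.3, 244.9, 243.8] [0.541 0.292 0.09 ]
cylinder 0.97 [431.8 176.6] [416.8, 163.1, 451.9, 188.3] [ 0.643 -0.168  0.18 ]
scene [1.335 0.218 1.109]
rocker 0.44 [329.  188.6] [319.9, 179.3, 337.1, 198.2] [0.561 0.069 0.095]
blue_key 0.5 [360.1 196.7] [354.1, 188.4, 366.3, 204.9] [0.572 0.152 0.1  ]
white_key 0.5 [297.4 182.3] [290.1, 175.2, 302.0, 
[... 563 characters left out ...]
0.18 ]
{'time_s': 1.2, 'joints': array([ 7.01249400e+01,  2.05570107e+01,  8.65399939e+01, -3.48146634e-04,
        7.29065603e+01, -6.59403395e+00]), 'joint_velocities': array([ 0.09430218,  0.00842464, -0.06691682,  0.01263298,  0.01496392,
        0.08980163]), 'effort': array([-2.73638034e-04, -5.15357208e+01, -2.71127826e+01,  6.76344428e-02,
        2.44456826e-02, -3.50712799e-05]), 'eef_pos': array([0.13783177, 0.58393281, 0.22262723]), 'ee_rot': array([-1.79996420e+02, -7.88099543e-05,  1.66719076e+02]), 'contact_force': array([ 0.63358942, -0.51291272, -0.12601427]), 'wrist_torque': array([ 0.01681341, -0.0049836 ,  0.02453465]), 'grip_force': 0.0, 'grip_width': 1.0012964416534316}
```

```bash
python3 - <<'E'
import cv2
a=cv2.imread("pics/top0.png")[150:290,240:410];b=cv2.imread("pics/scene0.png")[130:270,240:410]
cv2.imwrite("pics/c1.png",cv2.vconcat([cv2.resize(x,(364*1,300),interpolation=cv2.INTER_CUBIC) for x in (a,b)]))
E
```

```text
(no output)
```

View pics/c1.png

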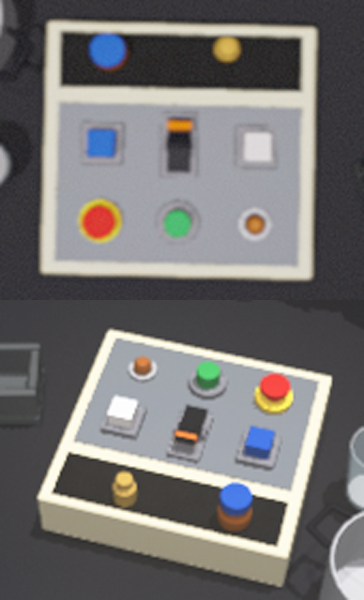

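The top view shows blue at about (287,217), the orange tip at (324,208) and green at (323,254). White is to the right of the rocker, red in front of blue and the lamp front right. The networks confused some names, so I'll refine by colour in both cameras.

```bash
cat >> h.py <<'E'
HS={"blue":((105,120,60),(125,255,255)),"green":((50,90,50),(85,255,255)),"orange":((8,200,150),(22,255,255)),"red":((0,150,100),(5,255,255))}
def blob(img,c,box):
    m=cv2.inRange(cv2.cvtColor(img,cv2.COLOR_RGB2HSV),*map(np.array,HS[c]));k=np.zeros_like(m);x0,y0,x1,y1=box
    k[y0:y1,x0:x1]=m[y0:y1,x0:x1];ys,xs=np.nonzero(k);return (xs.mean(),ys.mean()),len(xs)
E
python3 - <<'E'
from h import *
B={"top":{"blue":(270,200,302,234),"green":(308,238,340,270),"orange":(312,198,336,220),"red":(272,238,304,270)},
"scene":{"blue":(350,185,372,210),"green":(325,155,348,180),"orange":(315,185,337,200),"red":(358,160,382,185)}}
for c in B:
    im=r.get_image(c)
    for n in B[c]:
        uv,k=blob(im["img"],n,B[c][n]);print(c,n,k,np.round(uv,1),np.round(at(im,uv,.1 if n!="orange" else .101),4))
E
```

```text
top blue 151 [286.8 216.4] [0.5624 0.1515 0.1   ]
top green 116 [322.4 253.7] [0.4754 0.0704 0.1   ]
top orange 41 [323.2 208.1] [0.5805 0.067  0.101 ]
top red 139 [285.9 253. ] [0.4781 0.1546 0.1   ]
scene blue 145 [360.7 195.8] [0.5686 0.153  0.1   ]
scene green 110 [336.7 164.4] [0.4812 0.072  0.1   ]
scene orange 0 [nan nan] [nan nan nan]
scene red 121 [367.9 170.1] [0.481  0.1558 0.1   ]h.py:11: RuntimeWarning: Mean of empty slice.
  k[y0:y1,x0:x1]=m[y0:y1,x0:x1];ys,xs=np.nonzero(k);return (xs.mean(),ys.mean()),len(xs)
  ret = ret.dtype.type(ret / rcount)
```

Emit:
servo_tool:
  series:
    - [[0,0,0.1],[2.4,-2.6,0],-1]
    - [[0,0,0.1],[2.4,-2.6,0],-1]
    - [[0,0,0],[2.4,-2.6,0],-1]
    - [[0,0,0],[2.4,-2.6,0],-1]
    - [[0,0,0],[2.4,-2.6,0],-1]
    - [[0,0,0],[2.4,-2.6,0],-1]
    - [[0,0,0],[2.4,-2.6,0],-1]
    - [[0,0,0],[2.4,-2.6,0],-1]
    - [[0,0,0],[2.4,-2.6,0],-1]
    - [[0,0,0],[2.4,-2.6,0],-1]
    - [[0,0,0],[2.4,-2.6,0],-1]
    - [[0,0,0],[2.4,-2.6,0],-1]
    - [[0,0,0],[2.4,-2.6,0],-1]
    - [[0,0,0],[2.4,-2.6,0],-1]
    - [[0,0,0],[2.4,-2.6,0],-1]
    - [[0,0,0],[2.4,-2.6,0],-1]
    - [[0,0,0],[0,-2.6,0],-1]
    - [[0,0,0],[0,0,0],-1]
    - [[0,0,0],[0,0,0],-1]

```text
time_s: 2.88
eef_pos: [0.5219, 0.1408, 0.2225]
ee_rot: [180.0, -0.0, 178.0]
contact_force: [0.1, -0.6, -0.3]
grip_width: 0.006
grip_force: 0.0
```

Emit:
servo_tool:
  series:
    - [[0,0,0.01],[2.0,-2.4,0],-1]
    - [[0,0,0],[2.1,-2.4,0],-1]
    - [[0,0,0],[2.1,-2.5,0],-1]
    - [[0,0,0],[0,0,-2.5],-1]
    - [[0,0,0],[0,0,-2.5],-1]
    - [[0,0,0],[0,0,-2.5],-1]
    - [[0,0,0],[0,0,-1.5],-1]
    - [[0,0,0],[0,0,0],-1]
    - [[0,0,0],[0,0,0],-1]

```text
time_s: 3.63
eef_pos: [0.5829, 0.0701, 0.1321]
ee_rot: [180.0, -0.1, 178.8]
contact_force: [-0.2, 0.1, 0.9]
grip_width: 0.01
grip_force: 0.0
```

```bash
python3 - <<'E'
from h import *
print(r.observe()["eef_pos"])
a=r.get_image("scene")["img"][110:250,240:410,::-1];b=r.get_image("wrist")["img"][:,:,::-1]
cv2.imwrite("pics/c2.png",cv2.hconcat([cv2.resize(a,(364,300)),cv2.resize(b,(430,300))]))
E
```

```text
[0.58292971 0.0701208  0.13213077]
```

View pics/c2.png

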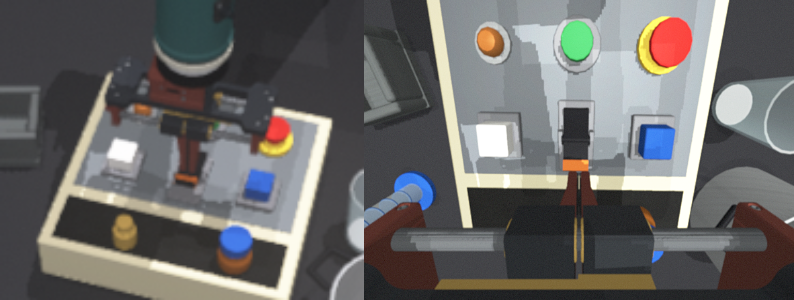

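The wrist view shows the shut fingers over the orange tip (575,165 in the picture), centred on the rocker. I'm pressing now.

Emit:
servo_tool:
  series:
    - [[0,0,0],[0.1,-0.15,-1.2],-1]
    - [[0,0,0],[0,0,-1.2],-1]
    - [[0,0,0],[0,0,-0.4],-1]
    - [[0,0,0],[0,0,-0.4],-1]
    - [[0,0,0],[0,0,-0.4],-1]
    - [[0,0,0],[0,0,-0.3],-1]
    - [[0,0,0],[0,0,-0.2],-1]
    - [[0,0,0],[0,0,0],-1]
    - [[0,0,0],[0,0,0],-1]

```text
time_s: 4.48
eef_pos: [0.5867, 0.0674, 0.0932]
ee_rot: [-180.0, 0.2, 178.7]
contact_force: [1.0, -0.6, 8.7]
grip_width: 0.003
grip_force: 4.6
```

Emit:
servo_tool:
  series:
    - [[0,0,0],[-0.2,0,-0.1],-1]
    - [[0,0,0],[0,0,-0.1],-1]
    - [[0,0,0],[0,0,0],-1]
    - [[0,0,0],[0,0,0],-1]

```text
time_s: 4.82
eef_pos: [0.5868, 0.0674, 0.093]
ee_rot: [180.0, 0.5, 178.7]
contact_force: [1.4, 0.2, 18.9]
grip_width: 0.004
grip_force: 9.5
```

Force rises with no further travel, so the rocker is at its stop. I'm lifting and moving over the blue key.

Emit:
servo_tool:
  series:
    - [[0,0,0],[0,0,2],-1]
    - [[0,0,0],[0,0,2],-1]
    - [[0,0,0],[-0.7,2.8,0],-1]
    - [[0,0,0],[-0.7,2.8,0],-1]
    - [[0,0,0],[-0.6,2.8,0],-1]
    - [[0,0,0],[0,0,0],-1]
    - [[0,0,0],[0,0,0],-1]
    - [[0,0,0],[0,0,0],-1]

```text
time_s: 5.48
eef_pos: [0.5624, 0.151, 0.1293]
ee_rot: [-180.0, -0.1, 178.8]
contact_force: [0.4, 0.9, 0.6]
grip_width: 0.005
grip_force: 0.0
```

```bash
python3 - <<'E'
from h import *
print(r.observe()["eef_pos"])
a=r.get_image("scene")["img"][110:250,240:410,::-1];b=r.get_image("wrist")["img"][:,:,::-1]
cv2.imwrite("pics/c3.png",cv2.hconcat([cv2.resize(a,(364,300)),cv2.resize(b,(430,300))]))
E
```

```text
[0.56236242 0.15101208 0.12933483]
```

View pics/c3.png

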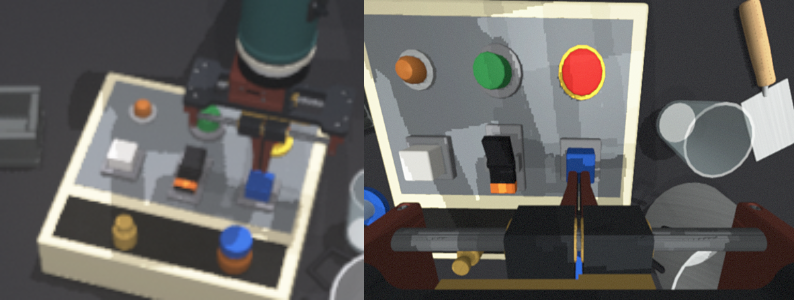

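The rocker now shows orange down and its other half up, and the fingers sit centred over the blue key (580,165). I'm pressing it.

Emit:
servo_tool:
  series:
    - [[0,0,0],[0,0,-1.2],-1]
    - [[0,0,0],[0,0,-1.2],-1]
    - [[0,0,0],[0,0,-0.4],-1]
    - [[0,0,0],[0,0,-0.4],-1]
    - [[0,0,0],[0,0,-0.4],-1]
    - [[0,0,0],[0,0,-0.2],-1]
    - [[0,0,0],[0,0,-0.1],-1]
    - [[0,0,0],[0,0,0],-1]
    - [[0,0,0],[0,0,0],-1]

```text
time_s: 6.33
eef_pos: [0.5629, 0.1507, 0.0921]
ee_rot: [-179.9, 0.0, 178.8]
contact_force: [-4.2, -4.1, 12.0]
grip_width: 0.005
grip_force: 5.9
```

The blue key is at its stop too (z 0.092 m, 12 N). Next is green.

Emit:
servo_tool:
  series:
    - [[0,0,0],[0,0,2],-1]
    - [[0,0,0],[0,0,2],-1]
    - [[0,0,0],[-2.2,-2.0,0],-1]
    - [[0,0,0],[-2.2,-2.0,0],-1]
    - [[0,0,0],[-2.1,-2.0,0],-1]
    - [[0,0,0],[-2.1,-2.0,0],-1]
    - [[0,0,0],[0,0,0],-1]
    - [[0,0,0],[0,0,0],-1]
    - [[0,0,0],[0,0,0],-1]

```text
time_s: 7.08
eef_pos: [0.4782, 0.0715, 0.1312]
ee_rot: [180.0, 0.1, 178.7]
contact_force: [0.1, 0.7, 0.5]
grip_width: 0.003
grip_force: 0.0
```

```bash
python3 - <<'E'
from h import *
print(r.observe()["eef_pos"])
a=r.get_image("scene")["img"][110:250,240:410,::-1];b=r.get_image("wrist")["img"][:,:,::-1]
cv2.imwrite("pics/c4.png",cv2.hconcat([cv2.resize(a,(364,300)),cv2.resize(b,(430,300))]))
E
```

```text
[0.47818813 0.07153682 0.13118125]
```

View pics/c4.png

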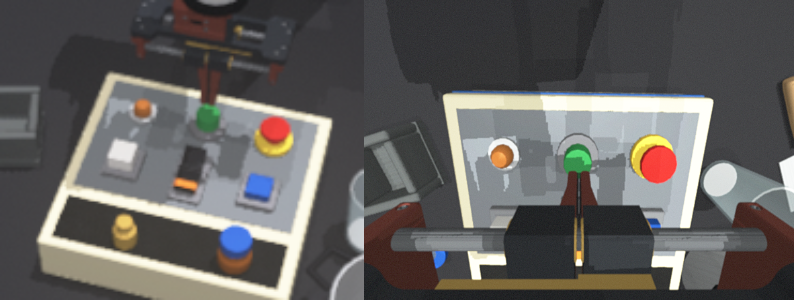

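The scene view shows the rocker on, the blue key visibly lower, and the fingers over green (208,115). I'm pressing, holding and lifting.

Emit:
servo_tool:
  series:
    - [[0,0,0],[0,0,-1.2],-1]
    - [[0,0,0],[0,0,-1.2],-1]
    - [[0,0,0],[0,0,-0.5],-1]
    - [[0,0,0],[0,0,-0.4],-1]
    - [[0,0,0],[0,0,-0.3],-1]
    - [[0,0,0],[0,0,-0.2],-1]
    - [[0,0,0],[0,0,0],-1]
    - [[0,0,0],[0,0,0],-1]
    - [[0,0,0],[0,0,0],-1]

```text
time_s: 7.93
eef_pos: [0.4774, 0.072, 0.0941]
ee_rot: [180.0, 0.1, 178.8]
contact_force: [-4.5, 1.8, 15.7]
grip_width: 0.007
grip_force: 7.8
```

Emit:
servo_tool:
  series:
    - [[0,0,0],[0,0,0],-1]
    - [[0,0,0],[0,0,2],-1]
    - [[0,0,0],[0,0,3],-1]
    - [[0,0,0],[0,0,3],-1]
    - [[0,0,0],[0,0,3],-1]
    - [[0,0,0],[0,0,2],-1]
    - [[0,0,0],[0,0,0],-1]
    - [[0,0,0],[0,0,0],-1]
    - [[0,0,0],[0,0,0],-1]

```text
time_s: 8.68
eef_pos: [0.4763, 0.0714, 0.2219]
ee_rot: [-180.0, -0.1, 178.8]
contact_force: [0.8, 0.2, 0.2]
grip_width: 0.005
grip_force: 0.0
```

```bash
python3 - <<'E'
from h import *
print(r.observe()["eef_pos"])
a=r.get_image("scene")["img"][110:250,240:410,::-1]
cv2.imwrite("pics/c5.png",cv2.resize(a,(728,600)))
E
```

```text
[0.47631477 0.07143387 0.22190373]
```

View pics/c5.png

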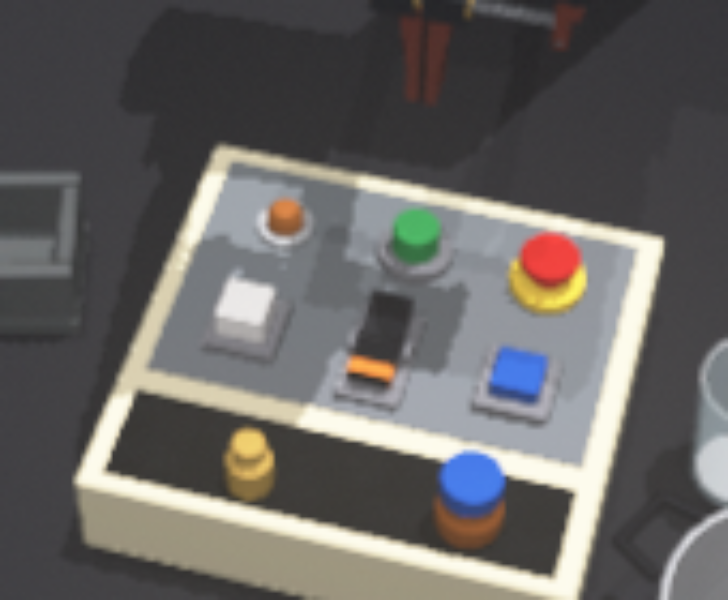

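The rocker is on (370,370), blue is in (518,375) and green is back out (417,237). The white key, red button and loose items are unchanged, and the arm is clear.

```bash
python3 -c "
from cell import r
print(r.finish_job())"
```

```text
the job is handed in; nothing more can be done
None
```

The job is handed in: the rocker is on, the blue key is in, green was pressed and came back out, and the arm is clear; the hand-in returned no verdict, so this rests on the force readings and the last camera picture.

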